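# Close a flow cell: slide its cover onto the hidden dowel pins and hold it pressed down

## Task

Take the flat metal cover out of the tray by its bar handle and set it down level on the flow-cell base, clearly to one side of its place, so that it rests on the tops of the two dowel pins. Without lifting it again, slide it across until it drops over both hidden pins, then press it fully home against the sprung gasket and finish still gripping the handle and holding the cover pressed home. Leave the beaker and the petri dish beside the tray where they are.

Things in the scene. Friction and masses are not known exactly. Their poses are not given: they have to be found in the camera images.
- jig: Flow-cell base: fixed aluminium block, 100 mm (its x) by 164 mm (its y), deck 18 mm above the worktop. Two steel dowel pins stand on the deck at y = +52 and -52 mm, x = 0. Between them a white sprung gasket pad, 50 x 74 mm, fills a window, its top 24 mm above the worktop when free. Two hose barbs stick out of its +x side. Origin: centre of the underside, on the worktop; z up.
- pin_a (a point): Top of the dowel pin at the base's +y end (the other is the same at -y): 10 mm in diameter, chamfered 1.5 mm at the top, which is 32 mm above the worktop and 14 mm above the deck.
- gasket_pad (a joint): How far the sprung gasket pad is pressed down, in m: 0 free (top 24 mm above the worktop), 0.006 fully down (flush with the deck; the cover is home). The spring pushes back with about 5 N at first and 11 N fully down; the cover's weight alone does not move it.
- cover_grip (a point): Middle of the cover's handle, 43 mm above the cover's underside. The black bar handle stands on the middle of the cover plate: 16 mm thick (x), 46 mm long (y), 36 mm high, its top 56 mm above the underside; grip it across x. This point is 75 mm above the worktop when the cover rests on the pin tops, 67 mm when dropped onto the free pad, 61 mm when home. Axes as the cover's; z up.
- cover_plate (a point): Centre of the cover plate, 10 mm above its underside: dark grey metal, 78 mm (its x) by 134 mm (its y) by 20 mm thick, 0.25 to 0.5 kg with its handle. It starts flat in the tray. The flat underside has two blind round holes, 13 mm in diameter, 16 mm deep, at y = +52 and -52 mm, x = 0; the top is closed. The two ways round are equal.
- wash_tray: Low white tray, fixed, 170 mm (its x) by 250 mm (its y), floor 3 mm above the worktop, rim 16 mm high; the cover starts anywhere in it. Origin: centre of its underside.
- beaker: Small glass beaker, 44 mm across, 56 mm high, standing on the worktop to the right of the tray (-y), not to be disturbed. Origin: centre of its underside.
- petri: Petri dish, 60 mm across, 15 mm high, lying on the worktop between the tray and the robot, not to be disturbed. Origin: centre of its underside.

How it is judged:
On the way, in this order (a step that is already met when the one before it is completed fails the run):
1. the cover rests level on the pin tops, 6 to 40 mm to one side of its place (contact force between cover and jig above 0.3 N and horizontal distance between cover_grip and jig between 0.006 and 0.04 m and z of cover_grip in the frame of jig between 0.072 and 0.078 m and angle between cover_grip's own z axis and vertical below 0.1 rad), for 0.1 s.
2. it is slid, not lifted, towards its place (comes within 5.5 mm while still at pin-top height) (horizontal distance between cover_grip and jig between 0.0015 and 0.0055 m and z of cover_grip in the frame of jig between 0.068 and 0.0775 m).
3. the cover has dropped over both pins (horizontal distance between cover_grip and jig below 0.004 m and angle between the y axis of cover_grip and the y axis of jig, either way round below 0.08 rad and z of cover_grip in the frame of jig below 0.069 m), for 0.1 s.
At the end, for the whole second after the job is handed in: The cover sits over both pins (within 4 mm and 0.08 rad), level within 0.06 rad, and is held pressed home by the gripper on its handle: the gasket pad is at least 4.5 mm down, the fingers bear on the cover with more than 3 N and it is still (value of joint gasket_pad above 0.0045 m and z of cover_grip in the frame of jig below 0.0625 m and horizontal distance between cover_grip and jig below 0.004 m and angle between the y axis of cover_grip and the y axis of jig, either way round below 0.08 rad and angle between cover_grip's own z axis and vertical below 0.06 rad and linear speed of cover below 0.02 m/s and contact force between the fingers and cover above 3 N); the arm keeps its last pose, push and grip.
It fails at once if the beaker is pushed more than 20 mm or tipped (distance of beaker from where it was at the start of the episode above 0.02 m or angle between beaker's own z axis and vertical above 0.5 rad).
It fails at once if the petri dish is pushed more than 20 mm or tipped (distance of petri from where it was at the start of the episode above 0.02 m or angle between petri's own z axis and vertical above 0.5 rad).
It also fails if it takes over 42 s, if anything falls off the work surface, if the arm or the gripper's body presses on something with over 40 N, if the wrist force passes 120 N, or if a joint passes its speed limit or range.

## Robot

A 6-joint arm with a two-finger parallel gripper is mounted at the origin on a cart in front of the work surface, level with it; the furniture and walls round the work are solid. World frame = base frame: x ahead of the robot, y to its left, z up, the work surface at z = 0. Lengths are in m, angles in rad, forces in N, time in s.
With the tool pointing down it reaches from about 0.375 to 0.925 m from the base axis. Payload 5.7 kg.
Tool frame: the origin (TCP) lies midway between the tips of the shut fingers; the grasp point (between the pads) lies 19 mm behind it; z points along the fingers, y is the line along which they close (so a half turn about z gives the same grasp; the last joint's range is limited). The gripper opens to 88 mm and grips with 3 to 60 N. Pads are 20 mm wide; open, the fingers measure 115 mm over their backs; the gripper's body (75 mm by 178 mm) begins 61 mm behind the grasp point.
Start: joints at [0.991, 0.359, 1.51, -0, 1.272, -0.115], TCP at [0.269, 0.536, 0.223] pointing down, gripper open.
Joint ranges: [-2.97, 2.97], [-1.01, 2.36], [0.21, 2.38], [-0.96, 4.11], [0.2, 2.71], [-2.98, 2.98]. Speed limits (rad/s): [2.39, 2.39, 3.14, 3.14, 3.14, 3.14].

## Interface

Orientations are given as a unit quaternion [x, y, z, w].
In Python, from bench import move_ptp, servo_line, goto_joints, move_gripper, sleep, inverse_kinematics, capture, PlanningError, close_job, spot_in, silhouettes, current_clock, current_joint_pos, current_qvel, current_joint_torque, current_position, current_orientation, current_force, current_torque, current_finger_gap, current_grip_force gives the robot as it stands. Calls block until the motion is done:
- move_ptp(position, orientation): joint-space move of the TCP to a pose.
- servo_line(position, orientation=None, rate=0.15, contact_N=None): straight line of the TCP; orientation=None keeps the orientation; rate is the mean speed in m/s. With contact_N (N) it stops when the force on the tool has changed by that much, and returns True; else False.
- goto_joints(angles): joint-space move.
- move_gripper(opening): finger opening in m; the grip force is fixed at half the most; returns when the fingers have stopped.
- sleep(seconds).
- inverse_kinematics(position, orientation): joint angles nearest the present ones, or None.
- capture(name): name is "side" or "top"; returns a dict with "image" (480x640x3 uint8, blue, green, red), "range_z" (480x640 float32, m along the optical axis (not along the pixel's ray), 0 where there is no reading), "intrinsics" (3x3 intrinsics, pixels), "R" (3x3) and "t" (3): a world point X has camera coordinates R X + t. Camera axes: x right, y down, z forward; pixel columns grow to the right and rows downward; lengths in m; the calibration is good to about 2 mm. A picture is of the moment at which its call begins.
A pose or a line that the arm cannot do raises PlanningError and nothing moves.
- close_job(): hands the job in; it is judged then, once.
Trained networks look in the newest picture that a camera, given by its name, has taken for a name from the list of things; names that differ only in an ending like _2 or _b are one class to them, and where a whole thing is asked for, a point or a joint stands for the part that bears it (a point fixed in the world has none). Each returns a list of dicts, best first, with "conf" (0 to 1); they miss things now and then, are a little off and sometimes report something else, mostly with a low value. They report only what shows in the picture. A call takes as long as a camera call.
- spot_in(camera, query): "xy" ([column, row] in pixels, amid what is visible of it).
- silhouettes(camera, query): "region" (480x640 bool, what is visible of it) and "xy" ([column, row] in pixels, amid what is visible of it).
Readings, each from a call of its own:
- current_clock(): time.
- current_joint_pos(): joint angles.
- current_qvel(): joint speeds.
- current_joint_torque(): joint torques, N m.
- current_position(): TCP position.
- current_orientation(): TCP orientation.
- current_force(): force on the tool from outside, world axes, zero at the start.
- current_torque(): the same for the moment, N m.
- current_finger_gap(): finger opening in m.
- current_grip_force(): force on a finger pad.
Only numpy, scipy, OpenCV 4.12 (cv2) and the standard library are available. Lean on these libraries where they do the work, as an engineer would, in place of code of your own. Each camera call takes 0.05 s, during which the arm holds its last target. There are 200 camera calls.

## Working session

There is one attempt and no reset: what is moved stays moved. The work goes in short steps, each a Python script; the robot and the scene stay as the last script left them, time stands still between calls to the robot, and variables do not carry over. Pictures are saved under pics/ and viewed, at most 10 in all, crops included, and the job is handed in when it is done.

```bash
mkdir -p pics; ls; cat > h.py <<'E'
import numpy as np, cv2
from bench import *
def cloud(c):
    K=c["intrinsics"];z=c["range_z"];v,u=np.mgrid[:480,:640]
    P=np.stack([(u-K[0,2])*z/K[0,0],(v-K[1,2])*z/K[1,1],z],-1)
    return (P-c["t"])@c["R"]   # R^T (P - t)
def Q(yaw):
    # tool down; tool y axis (closing) along world angle yaw+90deg: R=Rz(yaw)*Rx(pi)
    from scipy.spatial.transform import Rotation as R
    return (R.from_euler('z',yaw)*R.from_euler('x',np.pi)).as_quat()
E
python3 - <<'E'
from h import *
ims=[]
for n in("top","side"):
    c=capture(n);ims.append(c["image"]);W=cloud(c)
    print(n,"cam at",-c["R"].T@c["t"])
    for q in("jig","cover_plate","cover_grip","pin_a","gasket_pad","wash_tray","beaker","petri"):
        for s in silhouettes(n,q)[:2]:
            m=s["region"]&(c["range_z"]>0);p=W[m]
            if len(p)==0: print(q,'none');continue
            r=cv2.minAreaRect((p[:,:2]*1000).astype(np.float32))
            print(q,round(s["conf"],2),np.round(s["xy"]),m.sum(),"med",np.round(np.median(p,0),4),"zmax",np.round(np.percentile(p[:,2],[5,95]),4),"rect",np.round(r[0]),np.round(r[1]),round(r[2],1))
    cv2.imwrite(f"pics/{n}0.png",c["image"])
print(current_orientation(),current_clock())
E
```

```text
pics
top cam at [0.29091545 0.06515439 1.14014332]
jig 0.83 [209. 238.] 3810 med [0.4944 0.2952 0.0189] zmax [0.0126 0.0265] rect [503. 295.] [165. 117.] 80.0
cover_plate 0.67 [382. 209.] 2371 med [ 0.5477 -0.0727  0.0235] zmax [0.0185 0.0574] rect [552. -75.] [136.  80.] 77.6
cover_grip 0.83 [384. 209.] 2437 med [ 0.5477 -0.0729  0.0234] zmax [0.0139 0.0573] rect [555. -76.] [139.  87.] 78.6
pin_a 0.58 [208. 237.] 3655 med [0.4937 0.2954 0.019 ] zmax [0.0143 0.0266] rect [502. 295.] [165. 115.] 80.0
gasket_pad 0.97 [210. 237.] 838 med [0.4947 0.2962 0.0247] zmax [0.0202 0.0279] rect [496. 296.] [74. 52.] 80.3
beaker 0.6 [474. 245.] 484 med [ 0.4655 -0.2691  0.0252] zmax [0.0009 0.0558] rect [ 463. -264.] [43. 42.] 37.3
petri 0.71 [357. 288.] 665 med [ 0.3861 -0.0224  0.0153] zmax [0.011  0.0188] rect [387. -23.] [60. 61.] 0.2
side cam at [ 0.41756513 -0.91779921  0.54016819]
jig 0.81 [322. 226.] 1700 med [0.4949 0.2664 0.0179] zmax [0.0061 0.025 ] rect [504. 296.] [172. 116.] 81.1
cover_plate 0.95 [369. 312.] 2630 med [ 0.5486 -0.0965  0.0225] zmax [0.0062 0.0558] rect [557. -49.] [191.  83.] 77.2
cover_grip 0.65 [373. 312.] 2639 med [ 0.5488 -0.0963  0.0225] zmax [0.006  0.0559] rect [557. -46.] [197.  82.] 77.6
pin_a 0.89 [319. 226.] 1733 med [0.4937 0.2657 0.0179] zmax [0.0056 0.025 ] rect [504. 296.] [173. 117.] 79.7
gasket_pad 0.56 [319. 219.] 350 med [0.4961 0.2915 0.0239] zmax [0.0185 0.0256] rect [494. 297.] [82. 53.] 78.4
beaker 0.62 [324. 377.] 1451 med [ 0.4644 -0.2762  0.0358] zmax [0.0038 0.0539] rect [ 466. -257.] [151.  49.] 86.0
petri 0.7 [373. 312.] 2610 med [ 0.5488 -0.0965  0.0225] zmax [0.0067 0.056 ] rect [557. -49.] [191.  82.] 77.5
petri 0.66 [272. 301.] 706 med [ 0.3865 -0.0302  0.0139] zmax [0.0009 0.0159] rect [387.  -8.] [62. 91.] 2.7
[ 2.30306360e-01  9.73118173e-01 -2.12613977e-05 -3.91828346e-05] 0.9
```

View pics/top0.png

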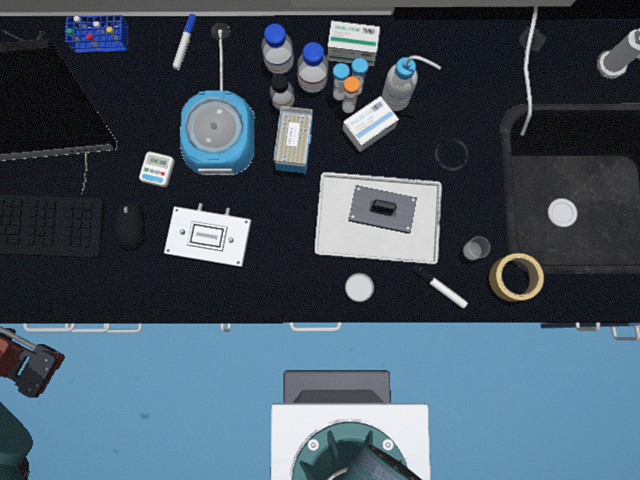

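View pics/side0.png

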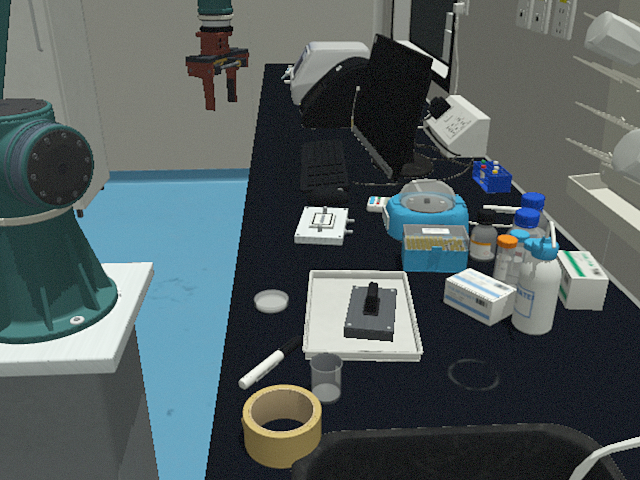

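The top view shows the base at (208,237) with pins near (182,231) and (231,240), and the cover's handle at (383,208) in the tray. The petri dish is at (358,288) and the beaker at (476,248). Next I'll refine both poses and grasp the handle.

```bash
python3 - <<'E'
from h import *
c=capture("top");W=cloud(c);np.savez("top.npz",**c)
def rect(p): 
    r=cv2.minAreaRect((p[:,:2]*1000).astype(np.float32));return np.round(r[0],1),np.round(r[1],1),round(r[2],1),len(p)
reg=lambda x,y,d:(abs(W[...,0]-x)<d)&(abs(W[...,1]-y)<d)
z=W[...,2]
hd=W[reg(.552,-.075,.05)&(z>.05)]; print("handle",rect(hd),hd.mean(0))
pl=W[reg(.552,-.075,.09)&(z>.017)&(z<.03)&(c["image"].max(-1)<140)]; print("plate",rect(pl))
dk=W[reg(.495,.296,.1)&(z>.012)&(z<.03)]; print("deck",rect(dk))
x,y=hd[:,:2].mean(0)
r=rect(pl);a=r[2] if r[1][0]>r[1][1] else r[2]+90
print(x,y,a)
yaw=np.radians(a); q=Q(yaw)
move_ptp([x,y,.15],q); print(current_clock(),current_joint_pos())
g=(.003+.043)-.019+.002
servo_line([x,y,g],q,rate=.1)
print(current_force()); move_gripper(0.0); print(current_finger_gap(),current_grip_force(),current_force(),current_clock())
E
python3 - <<'E'
import numpy as np,cv2
c=np.load("top.npz")["image"]
cv2.imwrite("pics/jig.png",cv2.resize(c[195:275,150:265],None,fx=6,fy=6,interpolation=cv2.INTER_CUBIC))
E
```

```text
handle (array([552.3, -73.6]), array([45.6, 17.4]), 77.2, 180) [ 0.55131577 -0.07314167  0.05791827]
plate (array([567.8, -79.1]), array([133.7, 111.9]), 77.7, 1969)
deck (array([503.3, 295.5]), array([165.1, 117.8]), 80.3, 3644)
0.5513157741721207 -0.07314167431375067 77.7
3.35 [-2.54795151e-01  3.73463167e-01  1.69027430e+00  2.63707777e-04
  1.07773190e+00 -4.14597036e-02]
[ 0.34494903 -0.38092267 -0.00081744]
0.016063290144641043 29.999853372573853 [ 1.13578684  0.4252068  -0.28252067] 5.8083
```

View pics/jig.png

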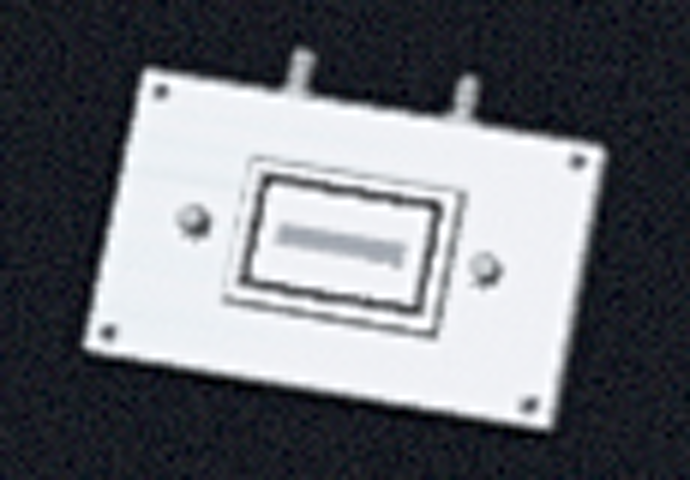

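The crop shows the pins at (195,221) and (486,269) in crop pixels, and the corner bolts at (161,91), (578,160), (108,331) and (530,404). I'll compute the jig pose from these, lift the cover, and hover beside its place for a close look.

```bash
cat >> h.py <<'E'
def ray(c,px,z):
    K=c["intrinsics"];R=c["R"];o=-R.T@c["t"]
    d=np.c_[np.array(px,float),np.ones(len(px))]@np.linalg.inv(K).T@R
    return o+d*((z-o[2])/d[:,2])[:,None]
E
python3 - <<'E'
from h import *
c=np.load("top.npz")
f=lambda p:(np.array(p,float)+.5)/6-.5+[150,195]
P=ray(c,f([(195,221),(486,269)]),.030)[:,:2];B=ray(c,f([(161,91),(578,160),(108,331),(530,404)]),.018)[:,:2]
ang=lambda d:np.degrees(np.arctan2(d[1],d[0]))
print("pins",P.mean(0),np.linalg.norm(P[0]-P[1]),ang(P[0]-P[1]),"bolts",B.mean(0),ang(B[0]-B[1]),ang(B[2]-B[3]))
J=(P.mean(0)+B.mean(0))/2; a=np.radians(80.0)
print("J",J)
p=current_position();print("tcp",p)
servo_line([p[0],p[1],.17],rate=.15); print(current_finger_gap(),current_force())
ux=np.array([np.sin(a),-np.cos(a)])   # jig +x
t=J-.020*ux; q=Q(a)
move_ptp([*t,.17],q)
servo_line([*t,.070],q,rate=.15)
print(current_clock(),current_position(),current_force())
c=capture("top");np.savez("top2.npz",**c);cv2.imwrite("pics/t2.png",cv2.resize(c["image"][180:300,130:290],None,fx=5,fy=5,interpolation=cv2.INTER_CUBIC))
E
```

```text
pins [0.49368623 0.29541595] 0.10319335664245134 80.34882416299511 bolts [0.49561403 0.29660058] 80.25627051434606 79.96554698022773
J [0.49465013 0.29600827]
tcp [ 0.55177185 -0.07325894  0.0290673 ]
0.015569944248855383 [ 1.21701228  0.53113929 -4.06459452]
9.1333 [0.47582275 0.29946708 0.07058861] [-1.00529514 -0.46372155 -3.964743  ]
```

View pics/t2.png

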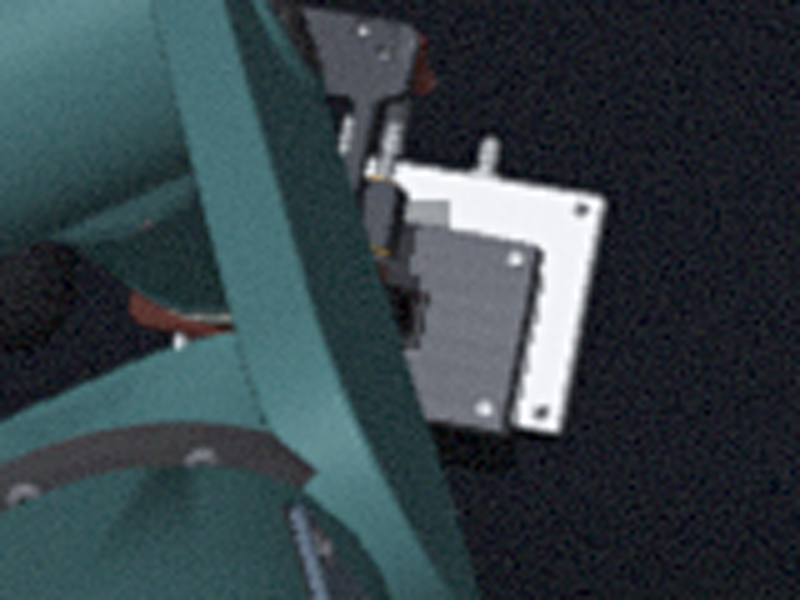

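The view shows the cover hovering over the base. The plate's right end has corners at crop (541,247) and (508,432), and the base's right edge runs from (605,200) to (563,432). I'll compare the two along y and check yaw.

```bash
python3 - <<'E'
from h import *
c=np.load("top2.npz")
f=lambda p:(np.array(p,float)+.5)/5-.5+[130,180]
E_=ray(c,f([(541,247),(508,432)]),.0645)[:,:2];G=ray(c,f([(605,200),(563,432)]),.018)[:,:2]
a=np.radians(80);uy=np.array([np.cos(a),np.sin(a)]);ux=np.array([np.sin(a),-np.cos(a)])
J=np.array([.49465,.29601])
ang=lambda d:np.degrees(np.arctan2(d[1],d[0]))
print("plate end y",(E_-J)@uy,"x",(E_-J)@ux,"ang",ang(E_[0]-E_[1]),"jig end",(G-J)@uy,(G-J)@ux,ang(G[0]-G[1]))
W=cloud(c);b=np.all(abs(W[...,:2]-[.465,.235])<.06,-1)
m=b&(W[...,2]>.055)&(W[...,2]<.072)
p=W[m];rel=(p[:,:2]-J);print(len(p),np.median(p[:,2]),"ymin",np.percentile(rel@uy,[0,1,3]))
E
```

```text
plate end y [-0.06910083 -0.07068056] x [ 0.01799019 -0.05830414] ang -8.813814953958973 jig end [-0.08353405 -0.08503073] [ 0.05022792 -0.04996447] -9.144177301263342
928 0.06490300140754535 ymin [-0.0680585  -0.06756465 -0.06695512]
```

```bash
cat >> h.py <<'E'
a=np.radians(80.1);uy=np.array([np.cos(a),np.sin(a)]);ux=np.array([np.sin(a),-np.cos(a)])
J=np.array([.49465,.29601])+.0005*uy
def at(dx,dy,z,**k): return servo_line([*(J+dx*ux+dy*uy),z],Q(a),**k)
def show(*s):
    p=current_position();r=p[:2]-J;F=current_force()
    print(*s,"dx %.1f dy %.1f z %.1f"%(r@ux*1e3,r@uy*1e3,p[2]*1e3),"Fx %.1f Fy %.1f Fz %.1f"%(F[:2]@ux,F[:2]@uy,F[2]),"t %.1f"%current_clock());return p
E
python3 - <<'E'
from h import *
show()
print(at(-.020,0,.050,rate=.02,contact_N=4)); p=show("contact")
sleep(.3); p=show()
z=p[2]-.0005
at(-.020,0,z,rate=.02); sleep(.2); show("pressed")
E
```

```text
dx -18.9 dy -0.0 z 71.0 Fx 0.9 Fy 0.1 Fz -3.3 t 9.2
True
contact dx -20.1 dy -0.2 z 57.9 Fx 0.1 Fy 0.5 Fz 4.0 t 9.8
dx -20.1 dy -0.2 z 57.9 Fx -1.3 Fy -0.4 Fz 5.8 t 10.1
pressed dx -20.1 dy -0.1 z 57.9 Fx -2.1 Fy -0.5 Fz 7.0 t 10.6
```

```bash
python3 - <<'E'
from h import *
at(-.0065,0,.0572,rate=.03); show("near")
for dx in np.arange(-.0055,.0045,.001):
    at(dx,0,.0568,rate=.02); p=show("cmd %.1f"%(dx*1e3))
    if p[2]<.0569 : print("dropping");break
E
```

```text
near dx -8.3 dy -0.1 z 57.9 Fx -6.7 Fy -1.1 Fz 11.2 t 11.2
cmd -5.5 dx -8.2 dy -0.1 z 57.8 Fx -9.0 Fy -0.7 Fz 17.5 t 11.4
cmd -4.5 dx -7.6 dy -0.1 z 57.8 Fx -10.1 Fy 0.4 Fz 17.8 t 11.7
cmd -3.5 dx -6.6 dy -0.2 z 57.8 Fx -10.1 Fy -0.8 Fz 16.9 t 11.9
cmd -2.5 dx -5.5 dy -0.2 z 57.8 Fx -10.3 Fy -0.2 Fz 16.8 t 12.2
cmd -1.5 dx -4.3 dy -0.1 z 57.6 Fx -9.3 Fy -0.5 Fz 14.8 t 12.4
cmd -0.5 dx -2.9 dy -0.2 z 57.3 Fx -8.2 Fy 0.4 Fz 10.7 t 12.7
cmd 0.5 dx 0.4 dy -0.1 z 56.4 Fx 0.5 Fy 0.4 Fz -4.3 t 12.9
dropping
```

```bash
python3 - <<'E'
from h import *
print(at(.0005,0,.0495,rate=.03,contact_N=12)); p=show("down"); sleep(.2); show()
E
```

```text
False
down dx 0.9 dy 0.1 z 49.5 Fx 0.7 Fy -0.1 Fz 1.1 t 13.3
dx 0.9 dy 0.1 z 49.8 Fx 0.5 Fy 0.3 Fz 0.3 t 13.5
```

```bash
python3 - <<'E'
from h import *
print(at(.0005,0,.0415,rate=.03,contact_N=30)); p=show("press"); sleep(.5); show(); print(current_grip_force(),current_finger_gap())
c=capture("side");cv2.imwrite("pics/s3.png",cv2.resize(c["image"][150:270,260:420],None,fx=5,fy=5,interpolation=cv2.INTER_CUBIC))
E
```

```text
True
press dx 1.0 dy 0.4 z 43.3 Fx -1.0 Fy -0.8 Fz 5.9 t 13.8
dx 1.0 dy 0.4 z 43.4 Fx 0.3 Fy -0.8 Fz 5.6 t 14.3
30.00109612941742 0.015792795315974217
```

View pics/s3.png

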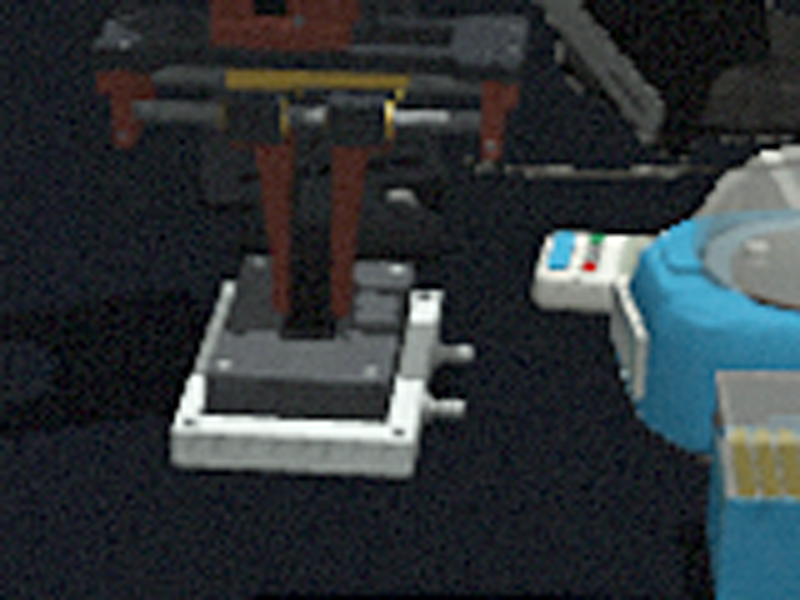

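The side view shows the cover sitting level on the deck, with the fingers on the handle at about (310,300). The force reading sits slightly below full spring load, so I'll press a little harder for margin.

```bash
python3 - <<'E'
from h import *
for z in (.0428,.0422,.0416,.041):
    at(.0007,0.0002,z,rate=.02); sleep(.3); show(z)
    if current_force()[2]>15: break
sleep(.5); show(); print(current_grip_force(),current_finger_gap())
E
```

```text
0.0428 dx 1.0 dy 0.4 z 43.2 Fx -0.2 Fy -1.6 Fz 7.5 t 14.9
0.0422 dx 1.0 dy 0.3 z 43.1 Fx -1.5 Fy -2.2 Fz 11.9 t 15.5
0.0416 dx 1.0 dy 0.4 z 43.1 Fx -2.7 Fy -2.9 Fz 17.9 t 16.0
dx 1.0 dy 0.4 z 43.1 Fx -2.5 Fy -2.6 Fz 18.3 t 16.5
30.005123019218445 0.015700155565215427
```

Now it is against the hard stop: z stays at 43.1 mm while the force climbs to 18 N.

```bash
python3 -c "
from bench import *
print(close_job())"
```

```text
the job is handed in; nothing more can be done
None
```

The cover was set on the pin tops to one side, slid until it dropped over both pins, and pressed home to the hard stop with about 18 N on the tool, still gripped; I handed the job in at about 16.5 s of the 42 s limit, never went near the beaker or petri dish, and got no verdict back.

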